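# Seat the screw carousel in its corner and present the red-lidded jar

## Robot

A 6-joint arm with a two-finger parallel gripper is mounted at the origin on the work surface. World frame = base frame: x ahead of the robot, y to its left, z up, the work surface at z = 0. Lengths are in mm, angles in rad, forces in N, time in s.
With the tool pointing down it reaches from about 400 to 925 mm from the base axis. Payload 12.5 kg.
Tool frame: the origin (TCP) lies midway between the tips of the shut fingers; the grasp point (between the pads) lies 19 mm behind it (env.pinch_z is the z of the grasp point in the tool frame, in mm); z points along the fingers, y is the line along which they close (so a half turn about z gives the same grasp; the last joint's range is limited). The gripper opens to 95 mm and grips with 3 to 60 N. Pads are 20 mm wide; open, the fingers measure 119 mm over their backs; the gripper's body (75 mm by 180 mm) begins 59 mm behind the grasp point.
Start: joints at [1.163, 0.491, 1.559, -0, 1.092, -0.106], TCP at [185.758, 596.775, 214.661] pointing down, gripper open.
Joint ranges: [-3.1, 3.1], [-0.84, 2.19], [0.05, 2.79], [-1.13, 4.28], [0.06, 2.93], [-2.69, 2.69]. Speed limits (rad/s): [2.22, 2.22, 2.79, 3.14, 3.14, 3.14].

## Interface

Orientations are given as [roll, pitch, yaw] about the fixed x, y, z axes, in that order (R = Rz(yaw) Ry(pitch) Rx(roll)).
In Python, from cell import env, eyes gives the robot as it stands.
- The arm moves only by the shell command python3 -m inch 'ROWS'. ROWS is JSON, a list of rows, each a list of 3 entries, a list of its own where there are three numbers: the shift along the tool's x, y, z in units of 60 mm (1.0 is 60 mm), then the turn about the tool's z in units of 5 degrees (1.0 is 5 degrees), then the closure, from -1 (fully open) to 1 (shut). In form: [[[tx, ty, tz], turn, claw], ...]. A call has exactly 10 rows; each row shifts and turns the commanded pose from where the row before left it, along the tool's axes as they then stand; what a row does not reach is not made up. A row lasts 1/8 s, in which the tool goes at most 62.5 mm and 10.7 degrees, less where a joint would pass 70% of its speed; a pose out of reach is approached as far as the arm can. A call is refused whole if a number of a shift passes 1 or a number of a turn 1, either way. A call with a gripper value outside its range is refused whole. The fingers move at their own pace and stop on an object; the grip force is fixed at half the most. Time passes only in rows, so rows that do not move let the fingers close, or fill a call up. It gives the time, the measured TCP pose, the force, the opening and the grip force at its end, in the units of the state.
- env.state(): the state, without advancing time (a new reading comes with each control period).
- eyes.read_camera(name): name is "scene" or "top" or "wrist"; returns a dict with "pixels" (384x512x3 uint8, red, green, blue), "fx", "fy", "cx", "cy" (pixels), "extrinsics" (4x4, takes a point from world to camera coordinates). Camera axes: x right, y down, z forward; pixel columns grow to the right and rows downward; lengths in mm; the calibration is good to about 2 mm. A picture is of the moment at which its call begins. There is no depth.
- env.job_done(): hands the job in; it is judged then, once.
Trained networks look in a picture, given as the dict that the camera call returned (one of the last four; its "shot" number tells which), for a name from the list of things; names that differ only in an ending like _2 or _b are one class to them, and where a whole thing is asked for, a point or a joint stands for the part that bears it (a point fixed in the world has none). Each returns a list of dicts, best first, with "score" (0 to 1); they miss things now and then, are a little off and sometimes report something else, mostly with a low value. They report only what shows in the picture. A call takes as long as a camera call.
- eyes.boxes_of(name, picture): "centre" ([row, column] in pixels, amid what is visible of it).
- eyes.cut_out(name, picture): "mask" (384x512 bool, what is visible of it) and "centre" ([row, column] in pixels, amid what is visible of it).
- eyes.spot_point(name, picture): "centre" ([row, column] in pixels: a listed point, or the origin of a listed thing).
The state is a dict: "t": time; "joints": joint angles; "qvel": joint speeds; "tau": joint torques, N m; "eef_pos": TCP position; "tcp_rot": TCP orientation; "ft_force": force on the tool from outside, world axes, zero at the start; "moment": the same for the moment, N m; "opening": opening from 0.0 (shut) to 1.0 (fully open); "grip_force": force on a finger pad.
Only numpy, scipy, OpenCV 4.12 (cv2) and the standard library are available. Lean on these libraries where they do the work, as an engineer would, in place of code of your own. Each camera call takes 0.05 s, during which the arm holds its last target. There are 200 camera calls.

## Task

Slide the screw-jar carousel along the table, flat on its base, until the blue base board sits square and flush against both battens of the corner. Then, with the base staying home in the corner, turn the carousel until the red-lidded jar stands at the middle of the front, over the white line on the base, and finish with the gripper still holding the carousel there, motionless, so that I can take screws from it. Leave the other things on the table where they are.

Things in the scene. Friction and masses are not known exactly. Their poses are not given: they have to be found in the camera images.
- fence: fixed corner of two dark battens, 32 wide, 40 high. Origin: inner corner at table height. The back batten's inner face is the plane x = 0 of this frame and runs 330 along -y; the left batten's is the plane y = 0 and runs 300 along -x. The base belongs at negative x and y: one batten behind it (far from the robot), one on its left (seen from the robot)
- caddy: blue base board, 240 x 240 x 18, loose; with all it carries about 1 kg, slides with about 4 to 9 N. Origin: centre of its underside. Front edge (white 34 mm line at its middle) at -x of its frame, towards the robot. Home, its +x edge is on the back batten and its +y edge on the left one: centre 120 from both, axes along the fence's
- base_corner (a point): back left corner of the blue base board (120, 120 from its centre, 9 above its underside): the one that goes into the corner of the battens
- carousel: what turns on the base: wooden deck, 164 diameter, top 38 above the table, with five clear jars (39 diameter) fixed upright in it, centres 56 from the axis, 72 degrees apart, and a T-handle. Origin on the axis, 18 above the table. Turns endlessly and easily (0.03 N m), does not coast if moved slowly. Red-lidded jar at -x of this frame: it faces front when these axes lie along the base's
- red_lid (a point): middle of the top of the red lid, 56 from the axis, 95 above the table like all the lids; the others are white, black, blue and grey. The jars stay 44 inside the middle of each edge of the base
- handle (a point): centre of the T-handle's bar, on the axis, 132 above the table: a wooden bar 70 long (along the carousel's x, pointing at the red jar), 16 wide, 28 high (118 to 146 above the table), on a post of 14 diameter; fixed to the deck, it turns with the jars
- push_block: bystander: black rubber-soled push block, 200 x 75 x 77, with a bar handle on two posts; origin at table height, under its middle, within 15
- leg_offcut: bystander: square offcut of a table-leg blank, pale ash, 160 x 45 x 45, red paint on one end; origin at table height, under its middle, within 15
- mallet: bystander: joiner's mallet lying on its side, 320 long, oak head 70 x 130 x 70; origin at table height, under its middle, within 15
- try_square: bystander: try square lying flat, dark 115 x 32 x 18 stock, steel blade 160 x 35 at its side; origin at table height, under the middle of the stock
- glue_bottle: bystander: yellow glue bottle with orange cap, 62 diameter, 190 high; origin at table height, under its middle, within 15
- sanding_block: bystander: cork sanding block, 110 x 65 x 38; origin at table height, under its middle, within 15

How it is judged:
By the outcome, as a careful person would: the job done as asked, in the order asked, and still so for the second after the job is handed in, while the arm keeps its last pose, push and grip.
It also fails if it takes over 72 s, if anything falls off the work surface, if the arm or the gripper's body presses on something with over 40 N, if the wrist force passes 120 N, or if a joint passes its speed limit or range.

## Working session

There is one attempt and no reset: what is moved stays moved. The work goes in short steps, Python scripts to look and compute and a shell command to move; the robot and the scene stay as the last step left them, time stands still between calls to the robot, and variables do not carry over. Pictures are saved under pics/ and viewed, at most 10 in all, crops included, and the job is handed in when it is done.

```bash
ls; mkdir -p pics; python3 - <<'E'
from cell import env, eyes
import cv2,numpy as np
print(env.state(), env.pinch_z)
for c in ["scene","top"]:
    p=eyes.read_camera(c); cv2.imwrite(f"pics/{c}0.png",p["pixels"][:,:,::-1])
    print(c,p["fx"],p["fy"],p["cx"],p["cy"],np.round(p["extrinsics"],3).tolist())
    for n in ["fence","caddy","base_corner","carousel","red_lid","handle","push_block","leg_offcut","mallet","try_square","glue_bottle","sanding_block"]:
        r=eyes.spot_point(n,p)
        print(n,[(np.round(d["centre"],1).tolist(),round(d["score"],2)) for d in r[:2]])
a=cv2.imread("pics/scene0.png");b=cv2.imread("pics/top0.png")
E
```

```text
pics
{'t': 0.0, 'joints': array([ 1.16339942e+00,  4.91565271e-01,  1.55942526e+00,  2.14681360e-06,
        1.09170041e+00, -1.05613217e-01]), 'qvel': array([-0.00083767,  0.00042845,  0.00033809,  0.00062958,  0.00021589,
       -0.00169584]), 'tau': array([-8.67459203e-04, -6.12642574e+01, -2.58163422e+01,  6.92578219e-02,
        4.83128708e-02, -1.48423205e-04]), 'eef_pos': array([185.65811687, 596.5451767 , 214.06652974]), 'tcp_rot': array([-3.14050068e+00, -1.17671723e-04,  2.83980791e+00]), 'ft_force': array([ 0.26264687, -0.06645649,  0.48521714]), 'moment': array([ 0.02386277,  0.00297445, -0.01521451]), 'grip_force': 0.0, 'opening': 0.997988803836849} -18.8
scene 487.61310502266224 487.61310502266224 262.5382358994537 188.61109130831255 [[-0.124, 0.992, 0.001, 93.061], [0.537, 0.068, -0.841, -227.651], [-0.835, -0.104, -0.541, 2202.2], [0.0, 0.0, 0.0, 1.0]]
fence []
caddy [([214.0, 244.9], 0.57), ([175.8, 214.9], 0.54)]
base_corner [([243.6, 266.5], 0.93)]
carousel [([211.5, 246.0], 0.68), ([242.0, 379.8], 0.55)]
red_lid []
handle [([184.8, 246.7], 0.59), ([176.7, 156.4], 
[... 253 characters left out ...]
9, 154.2], 0.72), ([175.9, 215.1], 0.7)]
top 439.0416705674211 439.0416705674211 256.29270945966283 192.68246393024432 [[-0.006, -1.0, 0.013, -13.474], [-0.98, 0.004, -0.198, 583.989], [0.198, -0.014, -0.98, 1265.665], [0.0, 0.0, 0.0, 1.0]]
fence [([135.1, 218.7], 0.81)]
caddy [([188.2, 276.9], 0.57)]
base_corner [([143.5, 240.5], 0.71)]
carousel [([182.8, 275.4], 0.66)]
red_lid [([160.3, 269.5], 0.89), ([245.1, 103.8], 0.56)]
handle [([175.8, 276.4], 0.9)]
push_block [([248.0, 401.8], 0.94), ([185.2, 273.9], 0.66)]
leg_offcut [([182.6, 400.6], 0.83)]
mallet [([246.3, 104.9], 0.58)]
try_square [([272.7, 158.6], 0.76)]
glue_bottle [([163.8, 132.6], 0.94)]
sanding_block [([264.8, 328.8], 0.7)]
```

View pics/top0.png

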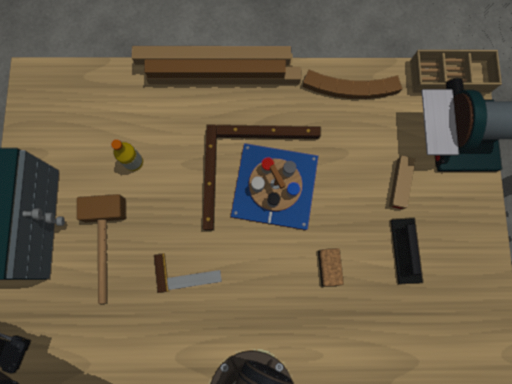

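View pics/scene0.png

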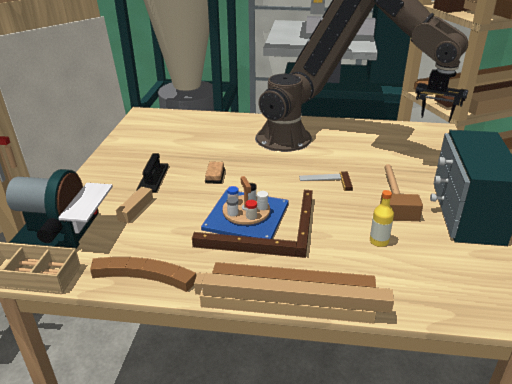

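The top view shows the base, yawed slightly, at about (275,187). The red lid is at its back-left, (268,164), and the white line is at the front, (270,217). The fence's inner corner is near (216,138). The scene view is consistent with this, and the space above the caddy is clear. Next I'll fit the poses.

```bash
cat > h.py <<'E'
import numpy as np, cv2
from scipy.optimize import minimize, least_squares
from cell import env, eyes
def proj(p,X):
    c=np.asarray(X,float)@p["extrinsics"][:3,:3].T+p["extrinsics"][:3,3]
    return np.c_[p["fx"]*c[:,0]/c[:,2]+p["cx"],p["fy"]*c[:,1]/c[:,2]+p["cy"]]
def at_z(p,rc,z):
    R=p["extrinsics"][:3,:3];t=p["extrinsics"][:3,3];C=-R.T@t
    d=R.T@np.array([(rc[1]-p["cx"])/p["fx"],(rc[0]-p["cy"])/p["fy"],1]);return (C+d*(z-C[2])/d[2])[:2]
def place(q,X):
    X=np.asarray(X,float);c,s=np.cos(q[2]),np.sin(q[2])
    return np.c_[q[0]+c*X[:,0]-s*X[:,1],q[1]+s*X[:,0]+c*X[:,1],X[:,2]]
def box(x0,x1,y0,y1,z0,z1): return [(x,y,z) for x in(x0,x1) for y in(y0,y1) for z in(z0,z1)]
FENCE=[box(0,32,-330,32,0,40),box(-300,32,0,32,0,40)]
BASE=[box(-120,120,-120,120,0,18)]
def render(p,q,parts,S=8):
    m=np.zeros((384,512),np.float32)
    big=np.zeros((384*S//2,512*S//2),np.uint8)
    for b in parts:
        h=cv2.convexHull(proj(p,place(q,b)).astype(np.float32))[:,0]
        cv2.fillConvexPoly(big,np.round(((h+.5)*S/2-.5)*256).astype(np.int32),255,shift=8)
    return cv2.resize(big,(512,384),interpolation=cv2.INTER_AREA)/255.
def fit(p,mask,parts,q0):
    mask=mask.astype(float)
    f=lambda v:np.abs(render(p,[v[0],v[1],v[2]/100],parts)-mask).sum()
    q0=np.array([q0[0],q0[1],q0[2]*100]);
    r=minimize(f,q0,method="Nelder-Mead",options=dict(initial_simplex=q0+np.array([[0,0,0],[12,0,0],[0,12,0],[0,0,8]])))
    return r.x*[1,1,.01],r.fun/mask.sum()
def tri(obs):
    f=lambda X:np.concatenate([proj(p,[X])[0]-[rc[1],rc[0]] for p,rc in obs])
    r=least_squares(f,[600,0,100]);return r.x,np.abs(r.fun).max()
def bluemask(p):
    h=cv2.cvtColor(p["pixels"],cv2.COLOR_RGB2HSV);m=((h[...,0]>105)&(h[...,0]<125)&(h[...,1]>130)).astype(np.uint8)
    n,l,s,_=cv2.connectedComponentsWithStats(m);k=1+np.argmax(s[1:,4]);m=(l==k).astype(np.uint8)
    c,_=cv2.findContours(m,cv2.RETR_EXTERNAL,cv2.CHAIN_APPROX_NONE);o=np.zeros_like(m)
    cv2.fillConvexPoly(o,cv2.convexHull(c[0]),1);return o>0
E
python3 - <<'E'
from h import *
p=eyes.read_camera("top");s=eyes.read_camera("scene")
fm=eyes.cut_out("fence",p);print(len(fm),[ (d["score"],d["mask"].sum()) for d in fm])
f0=at_z(p,(138,216),0);b0=at_z(p,(187,275),18)
if fm: print("fence",fit(p,fm[0]["mask"],FENCE,[*f0,0]))
g=cv2.cvtColor(p["pixels"],cv2.COLOR_RGB2GRAY);dk=np.zeros_like(g);dk[110:240,195:330]=(g<62)[110:240,195:330]
n,l,st,_=cv2.connectedComponentsWithStats(dk.astype(np.uint8)&1);k=1+np.argmax(st[1:,4]);print(st[k])
print("fence dark",fit(p,l==k,FENCE,[*f0,0]))
bm=bluemask(p);print("base",fit(p,bm,BASE,[*b0,-.1]),bm.sum())
hp=eyes.spot_point("handle",p)[0]["centre"];hs=eyes.spot_point("handle",s)[0]["centre"]
print("handle",tri([(p,hp),(s,hs)]),at_z(p,hp,132),at_z(s,hs,132))
r=eyes.spot_point("red_lid",p)[0]["centre"];print("lid",at_z(p,r,95))
E
```

```text
1 [(0.71, np.int64(2566))]
fence (array([ 7.78066095e+02,  1.09334613e+02, -1.79513457e-02]), np.float64(0.06093867009001573))
[ 231  145   85   85 3237]
fence dark (array([ 8.07507482e+02, -2.35091855e+01, -1.72418329e-01]), np.float64(1.3394198210640451))
base (array([ 6.16144841e+02, -7.42649698e+01, -1.76341377e-01]), np.float64(0.023841634214661473)) 5740
handle (array([627.01912351, -80.26868426, 134.05825985]), np.float64(1.2835760092960982)) [627.11041457 -77.221811  ] [623.67386206 -85.15922454]
lid [668.25188882 -46.79327284]
```

```bash
python3 -m inch '[[[-0.73,-0.61,-0.1],0,-1],[[-0.73,-0.61,-0.1],0,-1],[[-0.73,-0.61,-0.1],0,-1],[[-0.73,-0.61,-0.1],0,-1],[[-0.73,-0.61,-0.1],0,-1],[[-0.73,-0.61,-0.1],0,-1],[[-0.73,-0.61,0],0,-1],[[-0.73,-0.61,0],0,-1],[[-0.73,-0.61,0],0,-1],[[-0.73,-0.61,0],0,-1]]'; python3 -m inch '[[[-0.73,-0.61,0],0,-1],[[-0.73,-0.61,0],0,-1],[[-0.73,-0.61,0],0,-1],[[-0.73,-0.61,0],1,-1],[[0,0,0],1,-1],[[0,0,0],1,-1],[[0,0,0],1,-1],[[0,0,0],1,-1],[[0,0,0],1,-1],[[0,0,0],1,-1]]'; python3 -m inch '[[[0,0,0],1,-1],[[0,0,0],1,-1],[[0,0,0],1,-1],[[0,0,0],1,-1],[[0,0,0],1,-1],[[0,0,0],1,-1],[[0,0,0],1,-1],[[0,0,0],1,-1],[[0,0,0],1,-1],[[0,0,0],1,-1]]'; python3 -m inch '[[[0,0,0],1,-1],[[0,0,0],1,-1],[[0,0,0],1,-1],[[0,0,0],1,-1],[[0,0,0],1,-1],[[0,0,0],1,-1],[[0,0,0],1,-1],[[0,0,0],1,-1],[[0,0,0],1,-1],[[0,0,0],0.5,-1]]'
python3 - <<'E'
from h import *
s=env.state();print(s["eef_pos"],s["tcp_rot"],s["joints"])
w=eyes.read_camera("wrist");cv2.imwrite("pics/w1.png",w["pixels"][:,:,::-1])
print(w["fx"],np.round(w["extrinsics"],2).tolist())
for n,z in [("handle",132),("red_lid",95),("base_corner",9),("caddy",0),("fence",0)]:
    print(n,[(np.round(d["centre"],1),round(d["score"],2),at_z(w,d["centre"],z)) for d in eyes.spot_point(n,w)[:2]])
E
```

```text
t: 2.85
eef_pos: [496.0, 115.4, 250.9]
tcp_rot: [3.141, 0.001, 2.84]
ft_force: [-0.1, 1.2, 0.1]
opening: 0.997
grip_force: 0.0
t: 4.1
eef_pos: [618.9, -74.7, 250.6]
tcp_rot: [3.142, -0.0, 2.226]
ft_force: [-0.3, 0.2, -0.2]
opening: 1.001
grip_force: 0.0
t: 5.35
eef_pos: [618.9, -74.7, 250.6]
tcp_rot: [3.142, -0.0, 1.353]
ft_force: [-0.2, -0.2, 0.6]
opening: 1.002
grip_force: 0.0
t: 6.6
eef_pos: [618.9, -74.7, 250.6]
tcp_rot: [-3.142, -0.0, 0.525]
ft_force: [-0.3, 0.5, -0.1]
opening: 1.002
grip_force: 0.0
[618.91854393 -74.72510018 250.61528856] [-3.14151150e+00 -3.95752687e-05  5.25171268e-01] [-2.26097484e-01  4.56710702e-01  1.51720546e+00  9.38395638e-05
  1.16770296e+00  8.19490762e-01]
309.74464965804293 [[0.5, -0.87, -0.0, -374.95], [-0.84, -0.49, 0.24, 447.02], [-0.21, -0.12, -0.97, 546.44], [0.0, 0.0, 0.0, 1.0]]
handle [(array([191.1, 251.3]), 0.91, array([615.77762405, -76.05282293]))]
red_lid [(array([125.9, 256.3]), 0.86, array([670.0962931 , -50.48047099]))]
base_corner [(array([ 29.4, 238.3]), 0.78, array([755.56409848,  23.26065755]))]
caddy [(array([168. , 252.8]), 0.9, array([616.25997187, -77.97489841]))]
fence []
```

View pics/w1.png

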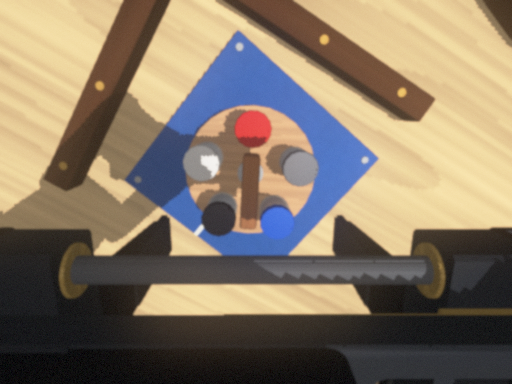

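The wrist view shows the bar from (251,153) to (249,228), nearly vertical in the image. The red lid is at (253,128), and the fingers will straddle the bar.

```bash
python3 - <<'E'
from h import *
w=eyes.read_camera("wrist")
h=cv2.cvtColor(w["pixels"],cv2.COLOR_RGB2HSV)
g=w["pixels"].astype(int)
m=np.zeros(h.shape[:2],np.uint8);roi=(slice(145,235),slice(225,275))
m[roi]=((g[...,0]-g[...,2]>25)&(g[...,0]<150)&(g[...,0]>70))[roi]
n,l,st,c=cv2.connectedComponentsWithStats(m);k=1+np.argmax(st[1:,4]);print(st[k],c[k])
ys,xs=np.where(l==k)
B=[box(-35,35,-8,8,118,146)]
for z0 in (0,):
    q,e=fit(w,l==k,B,[616,-76,.46]);print("bar",q,np.degrees(q[2]),e)
bm=bluemask(w);
lids=eyes.spot_point("red_lid",w)[0]["centre"];L=at_z(w,lids,95);print(L,np.degrees(np.arctan2(*(L-q[:2])[::-1])),np.hypot(*(L-q[:2])))
E
```

```text
[ 225  145   46   75 2030] [243.79950739 178.41970443]
bar [ 6.24095816e+02 -6.94830488e+01  5.69448722e-01] 32.62700842199635 0.4832589587559162
[669.29450558 -48.86312174] 24.52277040421071 49.68000557334691
```

```bash
python3 -m inch '[[[-0.05,-0.01,0],0.5,-1],[[0,0,0.5],0,-1],[[0,0,0.5],0,-1],[[0,0,0.5],0,-1],[[0,0,0.4],0,-1],[[0,0,0.2],0,-1],[[0,0,0.1],0,-1],[[0,0,0.08],0,-1],[[0,0,0],0,-1],[[0,0,0],0,-1]]'; python3 -m inch '[[[0,0,0],0,0.3],[[0,0,0],0,0.5],[[0,0,0],0,0.7],[[0,0,0],0,1],[[0,0,0],0,1],[[0,0,0],0,1],[[0,0,0],0,1],[[0,0,0],0,1],[[0,0,0],0,1],[[0,0,0],0,1]]'
python3 - <<'E'
from h import *
s=env.state();print(s["eef_pos"],s["tcp_rot"],s["ft_force"],s["moment"],s["opening"],s["grip_force"])
w=eyes.read_camera("wrist");cv2.imwrite("pics/w2.png",w["pixels"][:,:,::-1])
p=eyes.read_camera("top");bm=bluemask(p);print("base",fit(p,bm,BASE,[616,-75,-.17]))
d=eyes.spot_point("red_lid",w);print([(x["score"],at_z(w,x["centre"],95)) for x in d[:1]])
d=eyes.spot_point("base_corner",w);print([(x["score"],at_z(w,x["centre"],9)) for x in d[:1]])
E
```

```text
t: 8.25
eef_pos: [616.3, -75.8, 114.4]
tcp_rot: [3.141, -0.001, 0.484]
ft_force: [-0.3, 0.6, 0.6]
opening: 1.004
grip_force: 0.0
t: 9.5
eef_pos: [615.7, -75.4, 113.8]
tcp_rot: [-3.141, 0.0, 0.484]
ft_force: [-1.9, 3.6, 1.8]
opening: 0.167
grip_force: 30.0
[615.74034793 -75.36476445 113.77191865] [-3.14075545e+00  3.77900332e-04  4.83637899e-01] [-1.88174092  3.63187044  1.83405134] [ 0.50139031  0.58639958 -0.06209457] 0.16686287102266983 30.000447928905487
base (array([6.77898564e+02, 2.32594268e+01, 3.54176939e-01]), np.float64(7.908098099921084))
[(0.62, array([666.53358248, -50.24459617]))]
[]
```

View pics/w2.png

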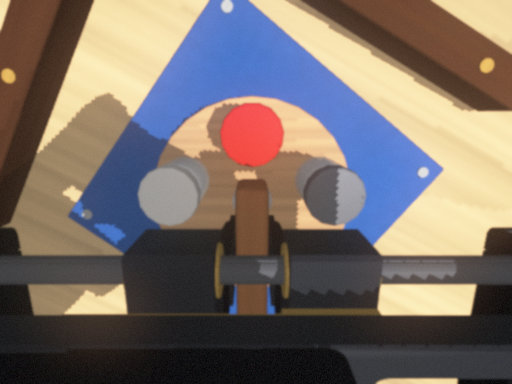

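The bar is held centrally, with the opening matching its 16 mm width. Now I'll slide the caddy towards the corner, stopping short of contact first.

```bash
python3 -m inch '[[[0.03,-0.025,0],0,1],[[0.06,-0.05,0],0,1],[[0.07,-0.06,0],0,1],[[0.07,-0.06,0],0,1],[[0.07,-0.06,0],0,1],[[0.07,-0.06,0],0,1],[[0.07,-0.06,0],0,1],[[0.06,-0.05,0],0,1],[[0.04,-0.035,0],0,1],[[0,0,0],0,1]]'
python3 - <<'E'
from h import *
s=env.state();print(s["eef_pos"],s["tcp_rot"],s["ft_force"],s["moment"],s["opening"],s["grip_force"])
p=eyes.read_camera("top");cv2.imwrite("pics/top2.png",p["pixels"][:,:,::-1])
w=eyes.read_camera("wrist")
d=eyes.spot_point("base_corner",w);print([(x["score"],at_z(w,x["centre"],9)) for x in d[:1]])
d=eyes.spot_point("base_corner",p);print([(x["score"],at_z(p,x["centre"],9)) for x in d[:1]])
d=eyes.spot_point("fence",w);print([(x["score"],at_z(w,x["centre"],0)) for x in d[:1]])
cv2.imwrite("pics/w3.png",w["pixels"][:,:,::-1])
E
```

```text
t: 10.95
eef_pos: [632.2, -36.8, 113.8]
tcp_rot: [3.141, -0.0, 0.484]
ft_force: [0.2, -4.0, -0.2]
opening: 0.171
grip_force: 30.0
[632.24404464 -36.84300536 113.79751139] [ 3.14054871e+00 -2.44750519e-04  4.83673522e-01] [ 0.15902335 -3.97355166 -0.20063387] [-0.52426749  0.26664898  0.0709853 ] 0.17085280364074729 29.999215006828308
[]
[(0.92, array([777.52587573,  71.97667765]))]
[(0.29, array([578.01495851, -64.24998668]))]
```

View pics/w3.png

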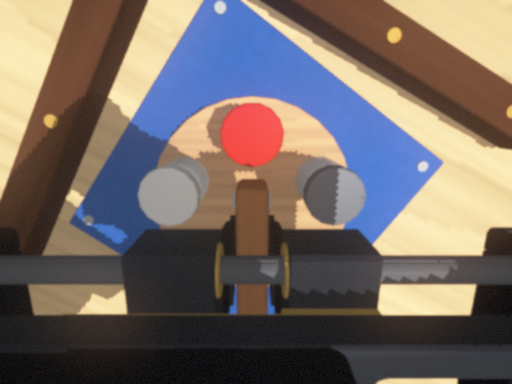

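The base moved with the handle and stayed flat. It still has a gap to both battens. Next I'll push towards the back batten.

```bash
python3 -m inch '[[[0.04,0.021,0],0,1],[[0.04,0.021,0],0,1],[[0.04,0.021,0],0,1],[[0.04,0.021,0],0,1],[[0.04,0.021,0],0,1],[[0.04,0.021,0],0,1],[[0.04,0.021,0],0,1],[[0.04,0.021,0],0,1],[[0.02,0.01,0],0,1],[[0,0,0],0,1]]'; python3 -m inch '[[[0.01,0.005,0],0,1],[[0.01,0.005,0],0,1],[[0,0,0],0,1],[[0,0,0],0,1],[[0,0,0],0,1],[[0,0,0],0,1],[[0,0,0],0,1],[[0,0,0],0,1],[[0,0,0],0,1],[[0,0,0],0,1]]'
```

```text
t: 12.45
eef_pos: [651.6, -38.7, 114.4]
tcp_rot: [-3.141, 0.008, 0.484]
ft_force: [-22.5, -18.6, 14.6]
opening: 0.167
grip_force: 30.0
t: 13.7
eef_pos: [652.5, -39.2, 114.7]
tcp_rot: [-3.141, 0.009, 0.484]
ft_force: [-24.6, -22.4, 18.0]
opening: 0.167
grip_force: 30.0
```

```bash
python3 - <<'E'
from h import *
s=env.state();print(s["eef_pos"],s["ft_force"],s["moment"])
p=eyes.read_camera("top");w=eyes.read_camera("wrist");sc=eyes.read_camera("scene")
a=cv2.resize(p["pixels"][100:250,190:340],None,fx=2.6,fy=2.6,interpolation=3)
b=cv2.resize(sc["pixels"][150:270,180:330],None,fx=2.6,fy=2.6,interpolation=3)
c=cv2.resize(w["pixels"],(390,292))
im=np.zeros((390+0,790,3),np.uint8);im[:390,:390]=a
im2=np.zeros((312+280,790,3),np.uint8)
o=np.zeros((600,790,3),np.uint8);o[:390,:390]=a;o[:312,395:785]=b;o[300+12:312+288,395:785]=c[:288]
cv2.imwrite("pics/c1.png",o[:,:,::-1])
d=eyes.spot_point("base_corner",p);print([(x["score"],at_z(p,x["centre"],9)) for x in d[:1]])
E
```

```text
[652.51821477 -39.18297535 114.67094606] [-24.59836928 -22.40394661  17.97879647] [-3.71623061  4.35844435  0.08365657]
[(0.88, array([776.84988496,  70.04782653]))]
```

View pics/c1.png

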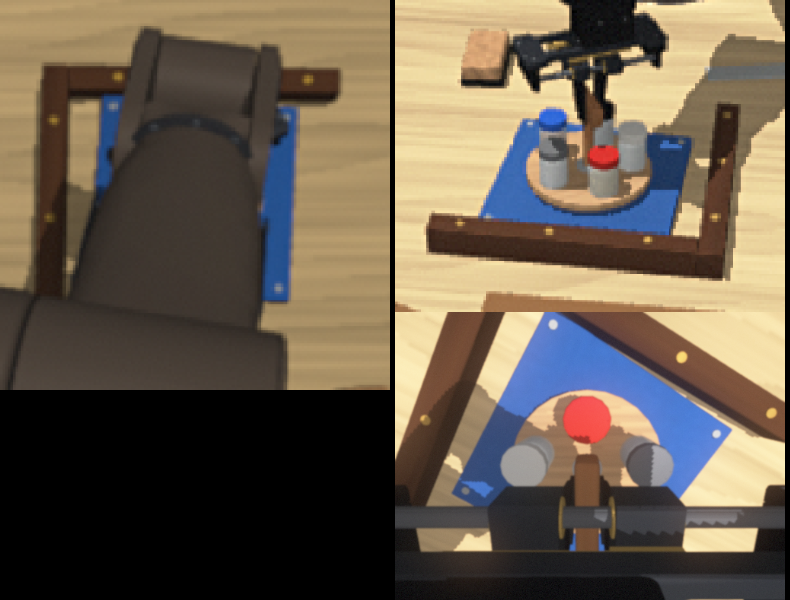

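The base's back-left corner touches the back batten, and it still has a few degrees to go. Holding y makes the corner jam by friction. I'll let the centre swing towards -y so the base squares itself.

```bash
python3 -m inch '[[[0,0.018,0],0,1],[[0,0.018,0],0,1],[[0,0.018,0],0,1],[[0,0.018,0],0,1],[[0,0,0],0,1],[[0,0,0],0,1],[[0,0,0],0,1],[[0,0,0],0,1],[[0,0,0],0,1],[[0,0,0],0,1]]';
```

```text
t: 15.15
eef_pos: [655.6, -42.2, 114.2]
tcp_rot: [-3.141, 0.006, 0.484]
ft_force: [-17.7, -15.7, 11.2]
opening: 0.165
grip_force: 30.0
```

```bash
python3 -m inch '[[[-0.004,0.02,0],0,1],[[-0.004,0.02,0],0,1],[[-0.004,0.02,0],0,1],[[-0.004,0.02,0],0,1],[[0,0,0],0,1],[[0,0,0],0,1],[[0,0,0],0,1],[[0,0,0],0,1],[[0,0,0],0,1],[[0,0,0],0,1]]'; python3 - <<'E'
from h import *
w=eyes.read_camera("wrist");sc=eyes.read_camera("scene")
o=np.zeros((384,790,3),np.uint8);o[:,:460]=w["pixels"][:,:460]
o[:264,460:790]=cv2.resize(sc["pixels"][150:270,180:330],None,fx=2.2,fy=2.2,interpolation=3)
cv2.imwrite("pics/c2.png",o[:,:,::-1])
E
```

```text
t: 16.4
eef_pos: [657.5, -44.4, 113.7]
tcp_rot: [-3.139, 0.004, 0.484]
ft_force: [-12.7, -2.8, 5.0]
opening: 0.168
grip_force: 30.0
```

View pics/c2.png

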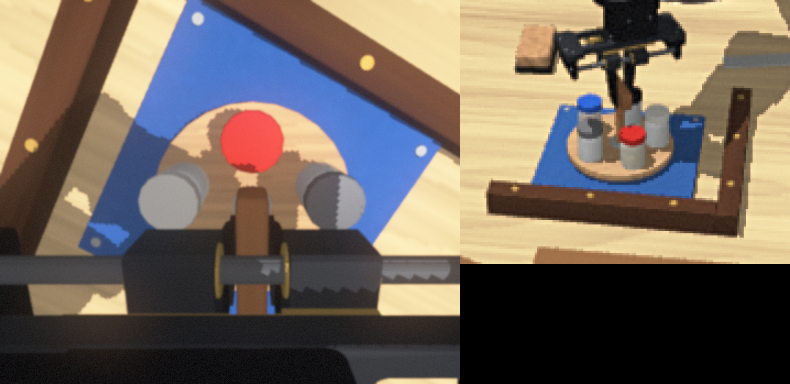

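It is flush on the back batten, and the side force is gone. Now I'll slide along the batten to the left one.

```bash
python3 -m inch '[[[0.03,-0.058,0],0,1],[[0.03,-0.058,0],0,1],[[0.03,-0.058,0],0,1],[[0.03,-0.058,0],0,1],[[0.03,-0.058,0],0,1],[[0.03,-0.058,0],0,1],[[0.03,-0.058,0],0,1],[[0.03,-0.058,0],0,1],[[0,0,0],0,1],[[0,0,0],0,1]]'
```

```text
t: 17.75
eef_pos: [656.0, -15.4, 114.3]
tcp_rot: [-3.14, 0.008, 0.484]
ft_force: [-23.3, -16.2, 14.4]
opening: 0.166
grip_force: 30.0
```

```bash
python3 -m inch '[[[0.004,-0.0165,0],0,1],[[0.004,-0.0165,0],0,1],[[0.004,-0.0165,0],0,1],[[0.004,-0.0165,0],0,1],[[0.004,-0.0165,0],0,1],[[0,0,0],0,1],[[0,0,0],0,1],[[0,0,0],0,1],[[0,0,0],0,1],[[0,0,0],0,1]]'; python3 - <<'E'
from h import *
w=eyes.read_camera("wrist");sc=eyes.read_camera("scene")
o=np.zeros((384,790,3),np.uint8);o[:,:460]=w["pixels"][:,:460]
o[:264,460:790]=cv2.resize(sc["pixels"][150:270,180:330],None,fx=2.2,fy=2.2,interpolation=3)
cv2.imwrite("pics/c3.png",o[:,:,::-1])
E
```

```text
t: 19.0
eef_pos: [655.6, -12.5, 115.3]
tcp_rot: [3.139, 0.007, 0.485]
ft_force: [-22.6, -27.0, 20.4]
opening: 0.169
grip_force: 30.0
```

View pics/c3.png

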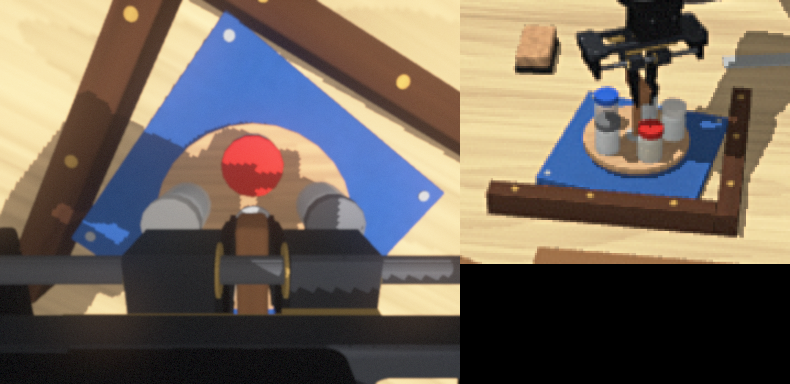

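The base has rotated a few degrees clockwise, because friction on the back batten held its corner. I'll back off from both battens, square it on the left one, then go to the back.

```bash
python3 -m inch '[[[-0.05,-0.004,0],0,1],[[-0.05,-0.004,0],0,1],[[-0.05,-0.004,0],0,1],[[-0.05,-0.004,0],0,1],[[-0.05,-0.004,0],0,1],[[0,0,0],0,1],[[0,0,0],0,1],[[0,0,0],0,1],[[0,0,0],0,1],[[0,0,0],0,1]]'; cat >> h.py <<'E'
def look():
    """base_corner and fence edges from scene camera; base fit from scene blue pixels"""
    sc=eyes.read_camera("scene");w=eyes.read_camera("wrist")
    m=np.zeros((384,512),np.uint8);h=cv2.cvtColor(sc["pixels"],cv2.COLOR_RGB2HSV)
    return sc,w
E
python3 - <<'E'
from h import *
# relative yaw base vs back batten from wrist: blue board back edge & batten edge lines
w=eyes.read_camera("wrist")
fm=eyes.cut_out("fence",w);cm=eyes.cut_out("caddy",w)
print([(round(d["score"],2),d["mask"].sum()) for d in fm],[(round(d["score"],2),d["mask"].sum()) for d in cm])
np.savez("w.npz",**{k:w[k] for k in w if k!="shot"},fm=fm[0]["mask"] if fm else 0,cm=cm[0]["mask"] if cm else 0)
E
```

```text
t: 20.35
eef_pos: [644.4, -14.3, 113.8]
tcp_rot: [-3.142, -0.0, 0.484]
ft_force: [-1.0, 0.1, -10.7]
opening: 0.171
grip_force: 30.0
[(0.75, np.int64(32383))] [(0.88, np.int64(48326))]
```

The tool is now carrying about the caddy's weight, because the bar slipped slightly in the grip. I'll lower until the base rests on the table.

```bash
python3 -m inch '[[[0,0,0.008],0,1],[[0,0,0.008],0,1],[[0,0,0],0,1],[[0,0,0],0,1],[[0,0,0],0,1],[[0,0,0],0,1],[[0,0,0],0,1],[[0,0,0],0,1],[[0,0,0],0,1],[[0,0,0],0,1]]'; python3 -m inch '[[[0,0,0.008],0,1],[[0,0,0.008],0,1],[[0,0,0],0,1],[[0,0,0],0,1],[[0,0,0],0,1],[[0,0,0],0,1],[[0,0,0],0,1],[[0,0,0],0,1],[[0,0,0],0,1],[[0,0,0],0,1]]'
```

```text
t: 21.75
eef_pos: [644.4, -14.3, 112.9]
tcp_rot: [-3.142, -0.0, 0.484]
ft_force: [-0.5, -0.2, -11.0]
opening: 0.164
grip_force: 30.0
t: 23.0
eef_pos: [644.4, -14.3, 111.9]
tcp_rot: [-3.142, -0.0, 0.484]
ft_force: [-0.4, -0.4, -8.0]
opening: 0.165
grip_force: 30.0
```

```bash
python3 - <<'E'
from h import *
w=dict(np.load("w.npz"))
bm=bluemask(w)
def line(mask,z,a,b,name):
    # boundary pixels of mask near segment a-b (x,y), robust line in world at height z
    c,_=cv2.findContours(mask.astype(np.uint8),cv2.RETR_EXTERNAL,cv2.CHAIN_APPROX_NONE)
    P=np.vstack(c)[:,0].astype(float);a=np.array(a,float);b=np.array(b,float);u=(b-a)/np.linalg.norm(b-a)
    t=(P-a)@u;d=np.abs((P-a)@[-u[1],u[0]]);k=(t>0)&(t<np.linalg.norm(b-a))&(d<14)
    W=np.array([at_z(w,(y,x),z) for x,y in P[k]]).astype(np.float32)
    l=cv2.fitLine(W,cv2.DIST_HUBER,0,.5,.01).ravel();print(name,k.sum(),np.degrees(np.arctan2(l[1],l[0]))%180,l[2:])
# find base corner (topmost of blue) for reference
ys,xs=np.where(bm);i=ys.argmin();print("top",xs[i],ys[i],"left",xs.min(),ys[xs.argmin()],"right",xs.max(),ys[xs.argmax()])
o=w["pixels"][:,:,::-1].copy();o[w["fm"]]=o[w["fm"]]//2+np.array([0,0,120],np.uint8);o[bm]=o[bm]//2+np.array([0,120,0],np.uint8)
cv2.imwrite("pics/c4.png",o)
E
```

```text
top 212 23 left 76 246 right 432 172
```

View pics/c4.png

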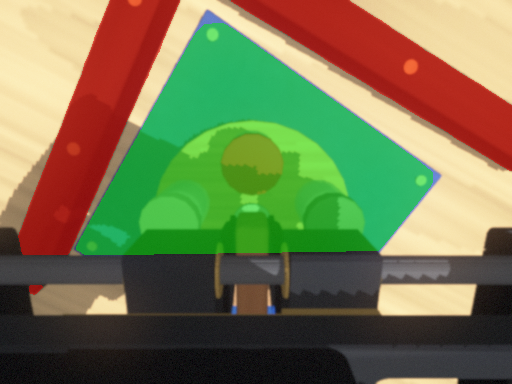

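```bash
python3 -m inch '[[[0,0,0.006],0,1],[[0,0,0.006],0,1],[[0,0,0.006],0,1],[[0,0,0],0,1],[[0,0,0],0,1],[[0,0,0],0,1],[[0,0,0],0,1],[[0,0,0],0,1],[[0,0,0],0,1],[[0,0,0],0,1]]'
cat > m.py <<'E'
from h import *
w=eyes.read_camera("wrist");bm=bluemask(w);fm=eyes.cut_out("fence",w)[0]["mask"]
s=env.state();print(s["eef_pos"],s["ft_force"].round(1))
def segs(mask): 
    c,_=cv2.findContours(mask.astype(np.uint8),cv2.RETR_EXTERNAL,cv2.CHAIN_APPROX_NONE);return np.vstack(c)[:,0].astype(np.float32)
def rline(P,z,deg):
    """best boundary line whose world direction is near deg: (angle, offset along normal)"""
    W=np.array([at_z(w,(y,x),z) for x,y in P]);best=None
    for a in np.arange(deg-12,deg+12.1,.5):
        n=np.array([-np.sin(np.radians(a)),np.cos(np.radians(a))]);o=W@n
        h,e=np.histogram(o,np.arange(o.min()-3,o.max()+3,2.));i=h.argmax()
        if best is None or h[i]>best[0]: best=(h[i],n,e[i]+1)
    k=np.abs(W@best[1]-best[2])<4;l=cv2.fitLine(W[k].astype(np.float32),cv2.DIST_HUBER,0,.3,.01).ravel()
    return (np.degrees(np.arctan2(l[1],l[0]))+360)%180,l[2:],k.sum()
Q=segs(fm);B=segs(bm)
B=B[(B[:,1]<200)&(B[:,1]>3)]
C=B[:,0]<B[B[:,1].argmin(),0]
hb=rline(B[~C],18,90);hl=rline(B[C],18,179.9);print("base back edge",hb,"left edge",hl)
# fence: inner bottom edges = boundary pixels nearest the base
Q=Q[(Q[:,0]>3)&(Q[:,0]<508)&(Q[:,1]>3)&(Q[:,1]<225)]
W=np.array([at_z(w,(y,x),0) for x,y in Q]);
bk=W[:,0]-W[:,1]
cx=s["eef_pos"]
def inner(sel,deg):
    P=Q[sel];return rline(P,0,deg)
from itertools import product
c=at_z(w,(200,251),0)
d=W-cx[:2]
back=(d[:,0]>105)&(d[:,0]<150)&(d[:,1]<95);left=(d[:,1]>100)&(d[:,1]<150)&(d[:,0]<100)
for n,sel,deg in(("fence back",back,90),("fence left",left,179.9)):
    if sel.sum()>20: print(n,rline(Q[sel],0,deg))
E
python3 m.py
```

```text
t: 24.25
eef_pos: [644.4, -14.3, 111.6]
tcp_rot: [3.141, -0.0, 0.484]
ft_force: [-4.6, -1.1, 2.4]
opening: 0.167
grip_force: 30.0
[644.38510863 -14.32376562 111.55980938] [-5.3 -0.4  1.3]
base back edge (np.float32(84.4664), array([744.0995  , -56.045948], dtype=float32), np.int64(216)) left edge (np.float32(174.35129), array([648.31036,  94.3599 ], dtype=float32), np.int64(176))
fence back (np.float32(88.97751), array([773.77234, -65.89974], dtype=float32), np.int64(272))
fence left (np.float32(179.09521), array([645.47235, 113.63426], dtype=float32), np.int64(209))
```

Measured against the fence lines, the base centre is about 20 mm behind the TCP along the bar, so the bar slid in the pads. The base is free and flat now, so I'll open, move back over the axis and regrip.

```bash
python3 -m inch '[[[0,0,0],0,0.3],[[0,0,0],0,0],[[0,0,0],0,-0.2],[[0,0,0],0,-0.2],[[-0.1,0,0],0,-0.2],[[-0.1,0,0],0,-0.2],[[-0.1,0,0],0,-0.2],[[-0.033,0,0],0,-0.2],[[0,0,0],0,-0.2],[[0,0,0],0,-0.2]]'; python3 m.py; python3 - <<'E'
from h import *
w=eyes.read_camera("wrist");cv2.imwrite("pics/w5.png",w["pixels"][:,:,::-1])
for n,z in (("handle",132),("red_lid",95)): print(n,[(d["score"],at_z(w,d["centre"],z)) for d in eyes.spot_point(n,w)[:1]])
E
```

```text
t: 25.6
eef_pos: [626.8, -23.6, 110.8]
tcp_rot: [3.142, -0.0, 0.484]
ft_force: [-0.4, -0.2, 0.3]
opening: 0.599
grip_force: 0.0
[626.7778794  -23.53903845 110.7778579 ] [ 0.2 -0.   0.3]
base back edge (np.float32(84.404236), array([748.6211  ,  -9.534571], dtype=float32), np.int64(201)) left edge (np.float32(174.3479), array([650.4907  ,  94.193726], dtype=float32), np.int64(194))
fence back (np.float32(88.85556), array([773.41595 , -93.378876], dtype=float32), np.int64(227))
fence left (np.float32(178.86783), array([626.47894, 114.15269], dtype=float32), np.int64(216))
handle []
red_lid [(0.76, array([679.92436297,   3.09982375]))]
```

View pics/w5.png

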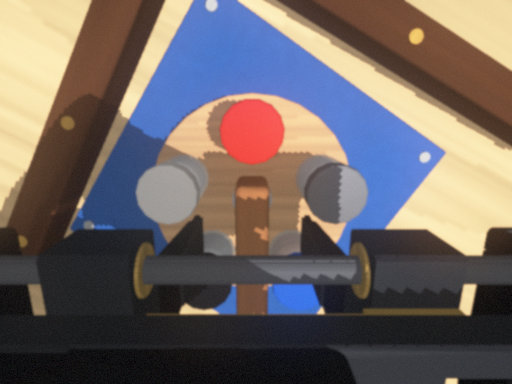

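The fingers now straddle the bar's middle again. The base is flat and measures about -5.6° yaw against the fence's -1.1°. I'll grip and go to the left batten.

```bash
python3 -m inch '[[[0,0,0],0,1],[[0,0,0],0,1],[[0,0,0],0,1],[[0,0,0],0,1],[[0,0,0],0,1],[[0.03,0,0],0,1],[[0.03,0,0],0,1],[[0.03,0,0],0,1],[[0.03,0,0],0,1],[[0.03,0,0],0,1]]'; python3 -m inch '[[[0,0,0],0,1],[[0.012,-0.008,0],0,1],[[0.012,-0.008,0],0,1],[[0.012,-0.008,0],0,1],[[0.012,-0.008,0],0,1],[[0.012,-0.008,0],0,1],[[0,0,0],0,1],[[0,0,0],0,1],[[0,0,0],0,1],[[0,0,0],0,1]]'; python3 m.py
```

```text
t: 27.1
eef_pos: [633.7, -19.7, 110.8]
tcp_rot: [-3.141, 0.002, 0.484]
ft_force: [-7.1, -3.1, 3.2]
opening: 0.165
grip_force: 30.0
t: 28.35
eef_pos: [637.0, -16.5, 110.8]
tcp_rot: [3.14, -0.0, 0.483]
ft_force: [1.4, -5.3, -1.4]
opening: 0.167
grip_force: 30.0
[637.04578139 -16.46601767 110.84627823] [ 0.9 -6.3 -0.9]
base back edge (np.float32(84.6521), array([758.53174 ,  -9.710474], dtype=float32), np.int64(207)) left edge (np.float32(174.50049), array([660.36975, 101.90076], dtype=float32), np.int64(194))
fence back (np.float32(89.08951), array([774.38306, -72.96071], dtype=float32), np.int64(251))
fence left (np.float32(178.31204), array([650.6019 , 114.39569], dtype=float32), np.int64(198))
```

```bash
python3 -m inch '[[[0.026,-0.0065,0],0,1],[[0.026,-0.0065,0],0,1],[[0.026,-0.0065,0],0,1],[[0.026,-0.0065,0],0,1],[[0.026,-0.0065,0],0,1],[[0,0,0],0,1],[[0,0,0],0,1],[[0,0,0],0,1],[[0,0,0],0,1],[[0,0,0],0,1]]'; python3 m.py
```

```text
t: 29.7
eef_pos: [643.0, -11.1, 110.8]
tcp_rot: [3.141, -0.0, 0.484]
ft_force: [1.0, -4.7, -0.5]
opening: 0.167
grip_force: 30.0
[643.0535565  -11.07749553 110.84950316] [ 0.5 -5.6 -0.9]
base back edge (np.float32(87.37158), array([763.2374 , -26.16323], dtype=float32), np.int64(215)) left edge (np.float32(177.66531), array([656.8519 , 108.99142], dtype=float32), np.int64(194))
fence back (np.float32(88.948456), array([773.7857 , -64.09029], dtype=float32), np.int64(267))
fence left (np.float32(177.77054), array([644.7613  , 115.692474], dtype=float32), np.int64(208))
```

```bash
python3 -m inch '[[[0.026,-0.009,0],0,1],[[0.026,-0.009,0],0,1],[[0.02,-0.012,0],0,1],[[0,0,0],0,1],[[0,0,0],0,1],[[0,0,0],0,1],[[0,0,0],0,1],[[0,0,0],0,1],[[0,0,0],0,1],[[0,0,0],0,1]]'; python3 m.py
```

```text
t: 31.05
eef_pos: [645.6, -8.3, 110.9]
tcp_rot: [3.14, 0.001, 0.483]
ft_force: [-2.4, -11.2, 1.3]
opening: 0.167
grip_force: 30.0
[645.58900364  -8.32574481 110.92785188] [-1.5 -9.9  1.4]
base back edge (np.float32(88.90408), array([766.13776, -33.08927], dtype=float32), np.int64(222)) left edge (np.float32(179.00809), array([668.3428 , 111.68585], dtype=float32), np.int64(195))
fence back (np.float32(88.9361), array([773.62585, -87.45452], dtype=float32), np.int64(272))
fence left (np.float32(179.03406), array([647.65295, 118.33742], dtype=float32), np.int64(209))
```

The base is now square with the left batten (-1.04° against -1.01°). I'll relax slightly and slide to the back batten.

```bash
python3 -m inch '[[[-0.006,0.014,0],0,1],[[0.025,0.014,0],0,1],[[0.025,0.014,0],0,1],[[0.025,0.014,0],0,1],[[0.025,0.014,0],0,1],[[0.025,0.014,0],0,1],[[0,0,0],0,1],[[0,0,0],0,1],[[0,0,0],0,1],[[0,0,0],0,1]]'; python3 m.py
```

```text
t: 32.4
eef_pos: [652.4, -8.5, 110.8]
tcp_rot: [-3.14, 0.005, 0.484]
ft_force: [-13.4, -5.7, 7.1]
opening: 0.161
grip_force: 30.0
[652.35672718  -8.50826216 110.82730184] [-12.4  -7.2   6.6]
base back edge (np.float32(88.7811), array([773.10297 , -37.207794], dtype=float32), np.int64(217)) left edge (np.float32(179.026), array([674.23846, 111.593  ], dtype=float32), np.int64(194))
fence back (np.float32(88.4798), array([777.3142  , -24.118835], dtype=float32), np.int64(284))
fence left (np.float32(179.08234), array([654.4442  , 118.062256], dtype=float32), np.int64(210))
```

```bash
python3 -m inch '[[[0.012,0.008,0],0,1],[[0.012,0.008,0],0,1],[[0.012,0.008,0],0,1],[[0,0,0],0,1],[[0,0,0],0,1],[[0,0,0],0,1],[[0,0,0],0,1],[[0,0,0],0,1],[[0,0,0],0,1],[[0,0,0],0,1]]'; python3 m.py
```

```text
t: 33.75
eef_pos: [652.8, -8.3, 110.8]
tcp_rot: [-3.137, 0.009, 0.484]
ft_force: [-24.3, -2.6, 12.9]
opening: 0.165
grip_force: 30.0
[652.82297358  -8.31212285 110.81572076] [-24.9  -5.   14.1]
base back edge (np.float32(88.795166), array([773.00037 , -36.757053], dtype=float32), np.int64(217)) left edge (np.float32(179.04028), array([674.7449 , 111.57486], dtype=float32), np.int64(195))
fence back (np.float32(88.596924), array([777.0657 , -37.58566], dtype=float32), np.int64(263))
fence left (np.float32(178.89807), array([654.86993 , 118.115204], dtype=float32), np.int64(211))
```

Pushing harder in x barely moves it, so the base is on the back batten. I'll ease x and seat y.

```bash
python3 -m inch '[[[-0.002,-0.014,0],0,1],[[-0.002,-0.014,0],0,1],[[-0.002,-0.014,0],0,1],[[0,0,0],0,1],[[0,0,0],0,1],[[0,0,0],0,1],[[0,0,0],0,1],[[0,0,0],0,1],[[0,0,0],0,1],[[0,0,0],0,1]]'; python3 m.py
```

```text
t: 35.1
eef_pos: [652.9, -8.2, 110.8]
tcp_rot: [-3.141, 0.007, 0.484]
ft_force: [-15.6, -14.9, 8.8]
opening: 0.171
grip_force: 30.0
[652.86877777  -8.22930447 110.83984297] [-16.2 -15.    8.6]
base back edge (np.float32(88.844604), array([773.0017  , -36.406273], dtype=float32), np.int64(217)) left edge (np.float32(178.98315), array([674.6555  , 111.621666], dtype=float32), np.int64(194))
fence back (np.float32(88.64172), array([776.9654, -37.0368], dtype=float32), np.int64(286))
fence left (np.float32(178.96777), array([638.59186, 118.27852], dtype=float32), np.int64(210))
```

Both battens now react firmly: +2 mm commanded gave 0.1 mm of motion and 15 N on each. The base is home, so I'll turn the carousel while keeping the light preload.

```bash
python3 -m inch '[[[0,0,0],-0.5,1],[[0,0,0],-0.8,1],[[0,0,0],-1,1],[[0,0,0],-1,1],[[0,0,0],-1,1],[[0,0,0],-1,1],[[0,0,0],-1,1],[[0,0,0],-0.7,1],[[0,0,0],0,1],[[0,0,0],0,1]]'; python3 m.py
```

```text
t: 36.45
eef_pos: [653.4, -8.7, 110.8]
tcp_rot: [-3.139, 0.005, 1.095]
ft_force: [-14.8, -17.5, 6.4]
opening: 0.166
grip_force: 30.0
[653.41141009  -8.70803446 110.85533678] [-13.6 -17.8   6.8]
base back edge (np.float32(88.94208), array([773.9087  ,  14.498197], dtype=float32), np.int64(196)) left edge (np.float32(179.08945), array([645.4703  , 112.361855], dtype=float32), np.int64(229))
fence back (np.float32(88.92853), array([779.741    ,  -7.4985366], dtype=float32), np.int64(206))
fence left (np.float32(179.08743), array([632.1445 , 116.76342], dtype=float32), np.int64(288))
```

```bash
python3 -m inch '[[[0,0,0],-0.5,1],[[0,0,0],-1,1],[[0,0,0],-1,1],[[0,0,0],-1,1],[[0,0,0],-1,1],[[0,0,0],-1,1],[[0,0,0],-1,1],[[0,0,0],-1,1],[[0,0,0],-0.5,1],[[0,0,0],0,1]]'
```

```text
t: 37.8
eef_pos: [654.3, -8.8, 110.8]
tcp_rot: [-3.138, 0.003, 1.793]
ft_force: [-9.4, -18.2, 3.7]
opening: 0.168
grip_force: 30.0
```

```bash
python3 -m inch '[[[0,0.012,0],-0.5,1],[[0,0,0],-1,1],[[0,0,0],-1,1],[[0,0,0],-1,1],[[0,0,0],-1,1],[[0,0,0],-1,1],[[0,0,0],-1,1],[[0,0,0],-1,1],[[0,0,0],-0.5,1],[[0,0,0],0,1]]'; python3 m.py
```

```text
t: 39.05
eef_pos: [655.0, -8.4, 110.9]
tcp_rot: [-3.138, -0.0, 2.491]
ft_force: [-9.3, -16.2, 3.6]
opening: 0.166
grip_force: 30.0
[654.98993531  -8.37465325 110.87251532] [ -9.6 -16.2   4. ]
base back edge (np.float32(77.633026), array([652.12823 ,  68.784904], dtype=float32), np.int64(16)) left edge (np.float32(12.472839), array([578.2531   ,   5.2229567], dtype=float32), np.int64(87))
fence left (np.float32(179.02646), array([651.9749 , 117.73353], dtype=float32), np.int64(190))
```

```bash
python3 -m inch '[[[-0.007,0.005,0],-0.5,1],[[0,0,0],-1,1],[[0,0,0],-1,1],[[0,0,0],-1,1],[[0,0,0],-1,1],[[0,0,0],-1,1],[[0,0,0],-1,1],[[0,0,0],-0.75,1],[[0,0,0],0,1],[[0,0,0],0,1]]'; python3 - <<'E'
from h import *
s=env.state();print(s["eef_pos"],s["tcp_rot"],s["ft_force"].round(1))
for c in ("wrist","scene","top"):
    w=eyes.read_camera(c)
    for n,z in (("red_lid",95),("handle",132),("base_corner",9),("caddy",0)):
        print(c,n,[(round(d["score"],2),at_z(w,d["centre"],z).round(1),d["centre"]) for d in eyes.spot_point(n,w)[:1]])
    g=w["pixels"].astype(int);m=(g[...,0]>150)&(g[...,1]<70)&(g[...,2]<70);ys,xs=np.where(m)
    if len(ys): print(c,"red px",len(ys),ys.mean(),xs.mean(),at_z(w,(ys.mean(),xs.mean()),95))
    if c!="top": cv2.imwrite(f"pics/end_{c}.png",g[:,:,::-1].astype(np.uint8))
w=eyes.read_camera("wrist");h=cv2.cvtColor(w["pixels"],cv2.COLOR_RGB2HSV)
# white line on base: low-saturation bright pixels ahead of the deck
xy=proj(w,place([653.5,-8,-.019],[(-103,0,18),(-103,17,18),(-120,0,18),(-120,-17,18),(-86,0,18),(-56,0,95-0)]));print(xy.round(0).tolist())
for x,y in xy:
    if 0<=x<512 and 0<=y<384: print(w["pixels"][int(y),int(x)])
E
```

```text
t: 40.4
eef_pos: [655.2, -7.7, 110.8]
tcp_rot: [-3.139, -0.003, 3.123]
ft_force: [-9.7, -12.0, 5.0]
opening: 0.166
grip_force: 30.0
[655.24593576  -7.66096856 110.84989054] [-3.13942492 -0.00333447  3.12346973] [ -9.7 -12.    5. ]
wrist red_lid [(0.59, array([597.5,  -5.5]), [131.0, 252.8])]
wrist handle [(0.77, array([654.5,  -5.8]), [246.7, 254.2])]
wrist base_corner []
wrist caddy [(0.8, array([655.2,  -6.7]), [188.6, 252.5])]
wrist red px 687 137.7292576419214 263.2649199417758 [6.01541121e+02 5.97911363e-01]
scene red_lid [(0.83, array([623.7,  -7.8]), [196.6, 264.9])]
scene handle [(0.88, array([657.6,  -5.7]), [192.9, 264.3])]
scene base_corner []
scene caddy [(0.76, array([644.9,  -1.8]), [223.3, 265.8])]
top red_lid []
top handle [(0.56, array([ 361. , -209.3]), [266.4, 327.1])]
top base_corner [(0.65, array([774.6, 114.9]), [137.6, 214.8])]
top caddy [(0.74, array([ 621.8, -475.9]), [184.1, 400.6])]
[[251.0, 66.0], [272.0, 66.0], [251.0, 42.0], [229.0, 42.0], [251.0, 88.0], [250.0, 131.0]]
[252 251 249]
[ 89 121 198]
[246 226 178]
[246 226 176]
[252 252 250]
[244  77  72]
```

```bash
python3 - <<'E'
from h import *
w=eyes.read_camera("wrist");h=cv2.cvtColor(w["pixels"],cv2.COLOR_RGB2HSV);g=w["pixels"].astype(int)
red=(((h[...,0]<6)|(h[...,0]>174))&(h[...,1]>150)&(h[...,2]>60)).astype(np.uint8);red[:80]=0;red[200:]=0
n,l,st,c=cv2.connectedComponentsWithStats(red);k=1+st[1:,4].argmax();print("red",st[k],c[k])
cn,_=cv2.findContours((l==k).astype(np.uint8),0,1);(x,y),r=cv2.minEnclosingCircle(cn[0]);print(x,y,r);L=at_z(w,(y,x),95);print("lid",L)
wh=((h[...,1]<20)&(h[...,2]>225)).astype(np.uint8);wh[:40]=0;wh[110:]=0;wh[:,:225]=0;wh[:,280:]=0
ys,xs=np.where(wh);print("white",len(ys),ys.min(),ys.max(),xs.mean())
W=np.array([at_z(w,(y,x),18) for y,x in zip(ys,xs)]).astype(np.float32);ln=cv2.fitLine(W,2,0,.1,.01).ravel();print("line",ln[2:],np.degrees(np.arctan(ln[1]/ln[0])))
bm=((h[...,0]>105)&(h[...,0]<125)&(h[...,1]>100)).astype(np.uint8);bm[125:]=0
E=[(x,np.where(bm[:,x])[0].min()) for x in range(100,420,4) if bm[:,x].any() and abs(x-251)>25]
F=np.array([at_z(w,(y,x),18) for x,y in E]).astype(np.float32);ln=cv2.fitLine(F,cv2.DIST_HUBER,0,.3,.01).ravel();print("front edge",ln[2:],np.degrees(np.arctan2(ln[1],ln[0]))%180,E[0],E[-1])
# left edge / fence from scene camera (base seen over the battens)
b=bluemask(w)
E
```

```text
red [ 220  100   64   65 3195] [251.31298905 131.96995305]
251.21542358398438 131.66896057128906 32.408817291259766
lid [597.88347707  -6.47347653]
white 365 45 90 251.5095890410959
line [551.9471    -5.673238] -1.1149122
front edge [535.9914   -12.889903] 88.94425 (104, np.int64(46)) (404, np.int64(48))
```

The lid lies on the white line's axis within 0.1 mm, and the base yaw of -1.1° matches the fence. One small nudge will confirm that the base is still hard against both battens.

```bash
python3 -m inch '[[[-0.014,0.01,0],0,1],[[0,0,0],0,1],[[0,0,0],0,1],[[0,0,0],0,1],[[0,0,0],0,1],[[0,0,0],0,1],[[0,0,0],0,1],[[0,0,0],0,1],[[0,0,0],0,1],[[0,0,0],0,1]]'; python3 - <<'E'
from h import *
s=env.state();print(s["eef_pos"],s["qvel"].round(4))
p=eyes.read_camera("top");print([(d["score"],at_z(p,d["centre"],9)) for d in eyes.spot_point("base_corner",p)[:1]])
for c in ("top","scene"):
    q=eyes.read_camera(c)
    for n in ("sanding_block","glue_bottle","try_square","mallet","push_block","leg_offcut"):
        print(c,n,[np.round(d["centre"],0).tolist() for d in eyes.spot_point(n,q)[:1]])
w=eyes.read_camera("wrist");h=cv2.cvtColor(w["pixels"],cv2.COLOR_RGB2HSV)
# gaps: sample blue->batten transition across left edge (world y) at several x, in wrist picture
for X in (560,580,600,620):
    xy=proj(w,[(X,y,18) for y in range(98,124,2)]);print(X,[tuple(w["pixels"][int(b),int(a)]) if 0<=a<512 and 0<=b<384 else None for a,b in xy][::2] if len(xy) else 0)
E
```

```text
t: 42.5
eef_pos: [655.4, -7.6, 110.8]
tcp_rot: [-3.139, -0.005, 3.123]
ft_force: [-14.5, -15.1, 7.0]
opening: 0.167
grip_force: 30.0
[655.37433388  -7.63473911 110.84513454] [ 0.0006 -0.0011  0.0011 -0.0008 -0.0004 -0.0005]
[(0.6, array([780.3000161 , 115.29833351]))]
top sanding_block [[267.0, 327.0]]
top glue_bottle [[159.0, 132.0]]
top try_square [[160.0, 134.0]]
top mallet [[245.0, 103.0]]
top push_block [[247.0, 404.0]]
top leg_offcut [[185.0, 402.0]]
scene sanding_block [[177.0, 215.0]]
scene glue_bottle [[238.0, 378.0]]
scene try_square [[180.0, 156.0]]
scene mallet [[198.0, 392.0]]
scene push_block [[179.0, 154.0]]
scene leg_offcut [[212.0, 138.0]]
560 [(np.uint8(44), np.uint8(69), np.uint8(117)), (np.uint8(46), np.uint8(75), np.uint8(125)), (np.uint8(47), np.uint8(75), np.uint8(123)), (np.uint8(43), np.uint8(71), np.uint8(115)), (np.uint8(43), np.uint8(50), np.uint8(76)), (np.uint8(41), np.uint8(33), np.uint8(34)), (np.uint8(46), np.uint8(35), np.uint8(37))]
580 [(np.uint8(43), np.uint8(70), np.uint8(116)), (np.uint8(41), np.uint8(70), np.uint8(115)), (np.uint8(39), np.uint8(65), np.uint8(114)), (np.uint8(44), np.uint8(71), np.uint8(117)), (np.uint8(43), np.uint8(39), np.uint8(55)), (np.uint8(42), np.uint8(31), np.uint8(38)), (np.uint8(45), np.uint8(37), np.uint8(37))]
600 [(np.uint8(41), np.uint8(68), np.uint8(113)), (np.uint8(38), np.uint8(65), np.uint8(111)), (np.uint8(43), np.uint8(66), np.uint8(113)), (np.uint8(39), np.uint8(64), np.uint8(113)), (np.uint8(40), np.uint8(39), np.uint8(57)), (np.uint8(43), np.uint8(34), np.uint8(36)), (np.uint8(46), np.uint8(32), np.uint8(36))]
620 [(np.uint8(42), np.uint8(68), np.uint8(112)), (np.uint8(40), np.uint8(69), np.uint8(112)), (np.uint8(43), np.uint8(68), np.uint8(112)), (np.uint8(42), np.uint8(68), np.uint8(112)), (np.uint8(41), np.uint8(35), np.uint8(40)), (np.uint8(45), np.uint8(31), np.uint8(37)), (np.uint8(47), np.uint8(35), np.uint8(35))]
```

```bash
python3 -c "
from cell import env
print(env.job_done())"
```

```text
the job is handed in; nothing more can be done
None
```

The job is handed in: the base sits square against both battens, still pressed home at about 15 N each way, and the red-lidded jar is over the white line with the gripper holding it still. On the way, the bar slipped in the grip, so the base tipped slightly and hung just off the table for a few seconds before I set it down and regripped.

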